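Grease the card shuttle of a gel-card reader

ROBOT

A 6-joint arm with a two-finger parallel gripper is mounted at the origin on the work surface. World frame = base frame: x ahead of the robot, y to its left, z up, the work surface at z = 0. Lengths are in m, angles in rad, forces in N, time in s.
With the tool pointing down it reaches from about 0.375 to 0.9 m from the base axis. Payload 3.1 kg.
Tool frame: the origin (TCP) lies at the very end of the fingers, on their centre line; the grasp point (between the pads) lies 19 mm behind it; z points along the fingers, y is the line along which they close (so a half turn about z gives the same grasp; the last joint's range is limited). The gripper opens to 85 mm and grips with 20 to 120 N. Pads are 22 mm wide; open, the fingers measure 114 mm over their backs; the gripper's body (76 mm by 85 mm) begins 54 mm behind the grasp point. The pads swing forward as they close: fully open they stand 13 mm farther back than shut.
Start: joints at [-1.353, 0.527, 1.433, -0, 1.181, -0.178], TCP at [0.241, -0.577, 0.231] pointing down, gripper open.
Joint ranges: [-3.08, 3.08], [-0.75, 2.2], [0.22, 2.44], [-1.43, 4.57], [0, 2.65], [-2.85, 2.85]. Speed limits (rad/s): [2.79, 2.79, 3.14, 3.14, 3.14, 3.14].

INTERFACE

Orientations are given as a unit quaternion [x, y, z, w].
In Python, from station import sense, snapshot, camera_params, sign_off gives the robot as it stands.
- The arm moves only by the shell command python3 -m handwheel 'ROWS' [OPENING] [FORCE]. ROWS is JSON, a list that holds one entry, the list of rows, each a list of 4 numbers: the shift along the tool's x, y, z in units of 25 mm (1.0 is 25 mm), then the turn about the tool's z in units of 6 degrees (1.0 is 6 degrees). A call has 1 to 20 rows; each row shifts and turns the commanded pose from where the row before left it, along the tool's axes as they then stand; what a row does not reach is not made up. A row lasts 1/8 s, in which the tool goes at most 62.5 mm and 10.7 degrees, less where a joint would pass 70% of its speed; a pose out of reach is approached as far as the arm can. A call is refused whole if a number of a shift passes 1 or a number of a turn 1, either way. A call with a gripper value outside its range is refused whole. OPENING is the finger opening in mm, from 0 to 85.4, set as the call begins (- or left out, the last holds). The fingers move at their own pace and stop on an object; FORCE is the grip in N (left out, the last holds). Time passes only in rows, so rows that do not move let the fingers close. It gives the time, the measured TCP pose, the force, the opening and the grip force at its end, in the units of the state.
- sense(): the state, without advancing time (a new reading comes with each control period).
- snapshot(name): name is "side" or "top"; returns (picture, depth): 400x640x3 uint8, red, green, blue; 400x640 float32, m along the optical axis (not along the pixel's ray), 0 where there is no reading.
- camera_params(name): a dict with "mtx" (3x3 intrinsics, pixels), "extrinsics" (4x4, takes a point from camera to world coordinates). Camera axes: x right, y up, looking along -z (the intrinsics and any distortion apply to the point x, -y, -z); pixel columns grow to the right and rows downward; lengths in m; the calibration is good to about 2 mm. A picture is of the moment at which its call begins. camera_params takes no time and is no camera call.
- sign_off(): hands the job in; it is judged then, once.
The state is a dict: "t": time; "q": joint angles; "qd": joint speeds; "tau": joint torques, N m; "tcp_pos": TCP position; "tool_rot": TCP orientation; "force": force on the tool from outside, world axes, zero at the start; "ft_torque": the same for the moment, N m; "finger_gap": opening from 0.0 (shut) to 1.0 (fully open); "gripper_force": force on a finger pad.
Only numpy, scipy, OpenCV 4.12 (cv2) and the standard library are available. Lean on these libraries where they do the work, as an engineer would, in place of code of your own. Each camera call takes 0.05 s, during which the arm holds its last target. There are 200 camera calls.

TASK

Draw the reader's card shuttle out along its rail, all the way to the end stop, so that the tilted grease nipple on its rear end comes out from under the hood. Then take the push-type grease gun from the service stand, press its coupler squarely onto the nipple until it snaps on, and push on against the gun's spring until the pump is nearly or fully pressed in. Finish like that, gun in hand and the pump held pressed in on the nipple, with the other things on the bench left undisturbed.

Things in the scene. Friction and masses are not known exactly. Their poses are not given: they have to be found in the camera images.
- shuttle (a joint): Travel of the card shuttle on the reader's rail, in m: 0 = home under the hood, 0.150 = drawn out to the end stop; it starts between 0 and 0.035. Positive travel goes level, along the -y axis of nipple (and of reader). It moves against about 3.5 N of friction and stays where it is left.
- reader: The fixed gel-card reader: white hood 210 x 240 mm, 200 mm high, on a grey base; a steel rail on a base 150 mm wide and 20 mm high runs 270 mm out of the mouth in the hood's front face. Origin on the bench, under the middle of that front face; -y points out along the rail, +y into the hood, z up. Its yaw varies.
- pull_knob (a point): Steel pull knob standing upright on the shuttle's outer end: 20 mm diameter above a 16 mm waist, top 104 mm above the bench, the plate under it 68 mm above the bench. This point is on its axis, 90 mm above the bench. A card holder 80 mm wide, its top 90 mm above the bench, begins 31 mm from the axis towards the hood, whose face is at least 75 mm away. y along the rail towards the hood.
- nipple (a point): Grease nipple at the shuttle's rear, 154 mm behind the knob: under the hood at first, 71 mm clear of its face when drawn out. Ball head of 11 mm on a 6.4 mm neck; a 15 mm hexagon begins 12 mm below the ball's centre. Origin: the ball's centre, 81 mm above the bench. z: its axis, outwards, leaning 0.50 rad from vertical towards the robot. y: level, along the rail towards the hood.
- gun: Push-type grease gun, round, 200 mm long, about 0.4 kg, nose down in a bore of the stand; lifts straight out. Origin on its axis, underside of its dark 39 mm front cap, which rests on the stand; z up, away from the coupler. Aluminium barrel 33 mm wide from z = 16 to 80 mm, black grip 26 mm wide from 80 to 128, end cap 31 mm wide to 138. Below, a 12 mm tube with the coupler, mouth at z = -62 mm.
- coupler (a point): Point on the gun's axis inside the coupler where the centre of the nipple's ball lies when it is snapped home: 10 mm above the open mouth, at z = -52 mm of gun while the pump is out. z up the gun's axis. Coupler 25 mm wide outside, bore 15 mm; four spring jaws ride over the ball in the last 10 mm and close behind it. Snapping on takes about 10 N; then it draws itself home.
- pump (a joint): Pump stroke of the gun in m: 0 = coupler tube fully out, 0.010 = fully pressed into the barrel. The coupler moves along +z of gun. The return spring takes 9 N to start and 14 N at full stroke.
- stand: The service stand, a fixed sheet-steel rack 255 x 76 mm, its top plate 74 mm above the bench, with three bores of 29 mm, 85 mm apart along its x axis, in which the grease gun and two other tools stand in any order. Origin at the centre of its underside, z up.
- driver: Bystander: a nut driver standing in the stand, black pear-shaped handle of 29 mm diameter, 100 mm above the stand's top. Origin where its flange rests on the stand.
- oiler: Bystander: a slim aluminium oiler pen standing in the stand, 18 mm diameter, 106 mm above the stand's top. Origin where its flange rests on the stand.
- pipette: Bystander: a cream repeating pipette lying on the bench between robot and reader, 230 mm long, 38 mm high, along its x axis. Origin under its middle.
- vial1: Bystander: a reagent vial with black cap, 26 mm diameter, 64 mm high, on the robot's side of the bench. Origin at the centre of its underside.
- vial2: Bystander: the same kind of vial beyond the stand, right of the rail. Origin at the centre of its underside.
- card_rack: Bystander: a frosted rack of gel cards, 110 x 100 mm, 67 mm high, left of the pipette. Origin at the centre of its underside.
- wash_bottle: Bystander: a white bottle, 60 mm diameter, 150 mm high, to the right of the stand. Origin at the centre of its underside.

How it is judged:
On the way, in this order (a step that is already met when the one before it is completed fails the run):
1. the shuttle is drawn out to its end stop (value of joint shuttle above 0.142 m), for 0.2 s.
2. the coupler is snapped squarely onto the nipple (distance between coupler and nipple below 0.003 m and angle between the z axis of coupler and the z axis of nipple, either way round below 0.14 rad), for 0.2 s.
At the end, for the whole second after the job is handed in: Shuttle out to its stop (within 10 mm), coupler home on the nipple (ball within 3 mm of its seat, axes within 0.14 rad), pump pressed in more than 7 of its 10 mm, the gun held in the fingers and not on the stand; held so through the last second (all of step 2 and value of joint shuttle above 0.14 m and value of joint pump above 0.007 m and contact force between the fingers and gun above 8 N and contact force between gun and stand below 0.5 N); the arm keeps its last pose, push and grip.
It fails at once if another tool in the stand is pushed more than 30 mm away or knocked over (distance of any of driver, oiler from where it was at the start of the episode above 0.03 m or angle between any of driver, oiler's own z axis and vertical above 0.5 rad).
It fails at once if the pipette is pushed more than 30 mm away or knocked over (distance of pipette from where it was at the start of the episode above 0.03 m).
It fails at once if a vial is pushed more than 30 mm away or knocked over (distance of any of vial1, vial2 from where it was at the start of the episode above 0.03 m or angle between any of vial1, vial2's own z axis and vertical above 0.5 rad).
It fails at once if the card rack or the wash bottle is pushed more than 30 mm away or knocked over (distance of any of card_rack, wash_bottle from where it was at the start of the episode above 0.03 m or angle between any of card_rack, wash_bottle's own z axis and vertical above 0.5 rad).
It also fails if it takes over 61 s, if anything falls off the work surface, if the arm or the gripper's body presses on something with over 40 N, if the wrist force passes 120 N, or if a joint passes its speed limit or range.

## Working session

There is one attempt and no reset: what is moved stays moved. The work goes in short steps, Python scripts to look and compute and a shell command to move; the robot and the scene stay as the last step left them, time stands still between calls to the robot, and variables do not carry over. Pictures are saved under pics/ and viewed, at most 10 in all, crops included, and the job is handed in when it is done.

```bash
ls; mkdir -p pics; python3 - <<'E'
from station import *
import cv2,numpy as np
np.set_printoptions(precision=4,suppress=True)
s=sense()
for k in s: print(k,np.round(s[k],4))
for n in("top","side"):
    p,d=snapshot(n); np.savez(f"{n}0.npz",p=p,d=d); cv2.imwrite(f"pics/{n}0.png",p[:,:,::-1])
    c=camera_params(n); print(n,c["mtx"],c["extrinsics"],[k for k in c])
E
```

```text
pics
t 0.0
q [-1.3535  0.5285  1.4339  0.      1.1814 -0.1785]
qd [ 0.0004 -0.0023  0.0019 -0.0007 -0.0008 -0.0009]
tau [ -0.0014 -44.2351 -17.8029  -0.0002   0.0085   0.    ]
tcp_pos [ 0.2408 -0.576   0.2303]
tool_rot [ 0.9805  0.1966 -0.     -0.0011]
force [-0.5492  0.5357  0.4414]
ft_torque [-0.0421 -0.0174  0.0203]
gripper_force 0.0
finger_gap 0.9974
top [[383.0943   0.     321.3013]
 [  0.     383.0943 201.6045]
 [  0.       0.       1.    ]] [[-0.0196  0.9962 -0.085   0.4084]
 [-0.9997 -0.0205 -0.0092 -0.0431]
 [-0.0109  0.0848  0.9963  1.2652]
 [ 0.      0.      0.      1.    ]] ['mtx', 'extrinsics']
side [[389.3109   0.     317.3886]
 [  0.     389.3109 202.0745]
 [  0.       0.       1.    ]] [[ 0.995   0.0754 -0.0652  0.4634]
 [-0.0996  0.7692 -0.6312 -0.7304]
 [ 0.0026  0.6345  0.7729  0.9371]
 [ 0.      0.      0.      1.    ]] ['mtx', 'extrinsics']
```

View pics/top0.png

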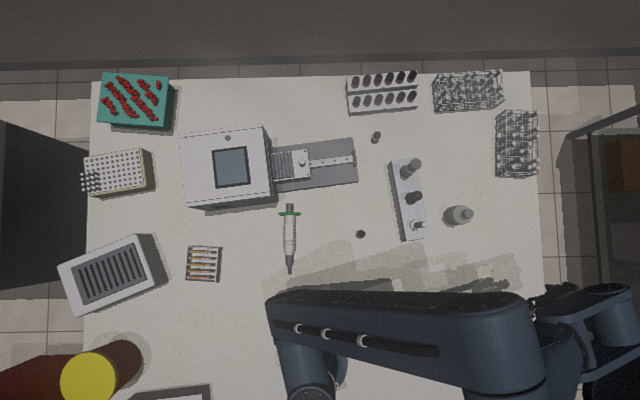

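View pics/side0.png

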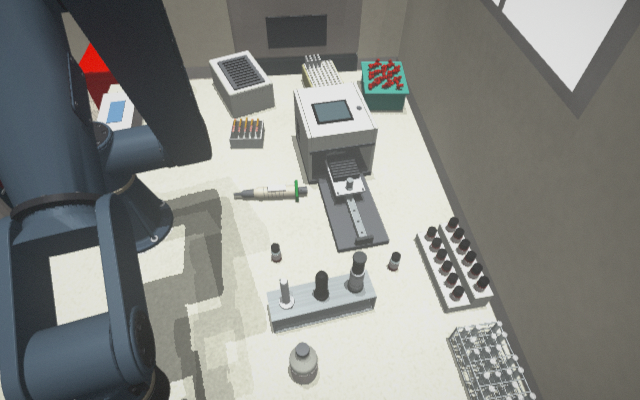

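```bash
cat > h.py <<'E'
import numpy as np,cv2
from station import *
np.set_printoptions(precision=4,suppress=True)
def cloud(n,d):
    c=camera_params(n);M=c["mtx"];E=c["extrinsics"]
    v,u=np.mgrid[0:400,0:640]
    P=np.stack([(u-M[0,2])/M[0,0]*d,-(v-M[1,2])/M[1,1]*d,-d],-1)
    W=P@E[:3,:3].T+E[:3,3]; W[d==0]=np.nan
    return W
def ray(n,u,v,z):
    c=camera_params(n);M=c["mtx"];E=c["extrinsics"]
    r=E[:3,:3]@np.array([(u-M[0,2])/M[0,0],-(v-M[1,2])/M[1,1],-1]);o=E[:3,3]
    return o+r*(z-o[2])/r[2]
def proj(n,p):
    c=camera_params(n);M=c["mtx"];E=c["extrinsics"]
    q=E[:3,:3].T@(np.asarray(p)-E[:3,3]); return M[0,2]+M[0,0]*q[0]/-q[2],M[1,2]+M[1,1]*(-q[1])/-q[2]
E
python3 - <<'E'
from h import *
for n in("top","side"):
    W=cloud(n,np.load(n+"0.npz")["d"]); z=W[...,2]; x=W[...,0];y=W[...,1]
    def comps(m,name,amin=8):
        k,l,st,ce=cv2.connectedComponentsWithStats(m.astype(np.uint8))
        for i in range(1,k):
            if st[i,4]>=amin:
                p=W[l==i]; r=cv2.minAreaRect((p[:,:2]*1000).astype(np.float32))
                print(n,name,st[i,4],"px",ce[i],"med",np.median(p,0),"rect",np.round(r[0],1),np.round(r[1],1),round(r[2],1))
    reg=(x>.35)&(x<.85)&(y<.35)&(y>-.5)
    comps(reg&(z>.2)&(z<.222)&(y<-.1),"gunTop",4)
    comps(reg&(z>.165)&(z<.185)&(y<-.1),"tools",4)
    comps(reg&(z>.19)&(z<.21)&(y>-.1),"hood",200)
    comps(reg&(z>.012)&(z<.03),"base",200)
    comps(reg&(z>.097)&(z<.112)&(y<.2),"knob",4)
    comps(reg&(z>.066)&(z<.08),"stand",60)
    comps(reg&(z>.082)&(z<.096),"holder",30)
E
```

```text
top gunTop 98 px [415.5408 163.3265] med [ 0.6    -0.2974  0.2118] rect [ 600.1 -297.5] [29.  28.8] 67.6
top tools 19 px [409.9474 167.2105] med [ 0.593  -0.2878  0.1767] rect [ 595.9 -291.1] [25.2 10.8] 31.5
top tools 54 px [417.537  194.6852] med [ 0.5154 -0.309   0.1714] rect [ 515.3 -309. ] [23.6 19.5] 3.2
top tools 36 px [423.4444 224.    ] med [ 0.4317 -0.3208  0.1777] rect [ 431.8 -322.2] [16.6 17. ] 88.7
top hood 6008 px [225.526  165.2949] med [0.6065 0.2342 0.2008] rect [610.7 240.1] [210.5 239.9] 6.5
top base 1045 px [320.0947 148.2144] med [ 0.6929 -0.0411  0.0198] rect [687.5  -1.1] [ 69.7 283.3] 2.3
top base 1383 px [319.7954 177.9472] med [ 0.5897 -0.0361  0.0201] rect [588.6 -12.3] [ 78.6 282.9] 12.7
top knob 34 px [301.5    160.7059] med [0.6342 0.026  0.1041] rect [634.3  25.9] [15.7 18.8] 89.8
top knob 11 px [404.0909 171.6364] med [ 0.5927 -0.2834  0.1063] rect [ 593.4 -287.4] [28.7  7.8] 30.9
top knob 4 px [270.5 199. ] med [0.5183 0.1219 0.1068] rect [518.3 122.1] [0.4 7.7] 5.9
top knob 4 px [255.5 201. ] med [0.5133 0.1677 0.1054] rect [513.4 168.4] [0.4 8.1] 2
[... 3703 characters left out ...]
 [ 0.5967 -0.3126  0.0886] rect [ 599.3 -306.5] [25.  36.7] 77.7
side holder 56 px [321.     295.7857] med [ 0.5148 -0.3205  0.0836] rect [ 514.6 -319.6] [21.9 33.9] 79.2
side holder 76 px [285.8289 302.8947] med [ 0.4315 -0.3312  0.0839] rect [ 431.2 -329.8] [25.7 32.4] 74.6
side holder 36 px [466.3333 329.6944] med [ 0.8262 -0.4358  0.0928] rect [ 828.4 -435.4] [12.1 10.6] 14.1
side holder 34 px [470.9118 340.7059] med [ 0.828  -0.4609  0.0931] rect [ 829.1 -460.1] [12.1 11.6] 62.3
side holder 37 px [475.4595 352.4054] med [ 0.8284 -0.4864  0.0931] rect [ 830.5 -485.6] [11.7 10.6] 29.9
side holder 98 px [302.7551 368.8367] med [ 0.4578 -0.4854  0.0911] rect [ 459.6 -477.3] [29.4 59.3] 81.3
```

```bash
python3 -m handwheel '[[[0,0,-0.2,-1],[0,0,-0.2,-1],[0,0,-0.2,-1],[0,0,-0.2,-1],[0,0,-0.2,-1],[0,0,-0.2,-1],[0,0,0,-1],[0,0,0,-1],[0,0,0,-1],[0,0,0,-1],[0,0,0,-1],[0,0,0,-1],[0,0,0,-0.3]]]' 60 && python3 -m handwheel '[[[1,0.8,0,0],[1,0.8,0,0],[1,0.8,0,0],[1,0.8,0,0],[1,0.8,0,0],[1,0.8,0,0],[1,0.8,0,0],[1,0.8,0,0],[1,0.8,0,0],[1,0.8,0,0],[1,0.8,0,0],[1,0.8,0,0],[1,0.8,0,0],[1,0.8,0,0],[1,0.8,0,0],[1,0.8,0,0],[1,0.8,0,0],[1,0.8,0,0],[1,0.8,0,0],[1,0.8,0,0]]]'
```

```text
t: 1.72
tcp_pos: [0.2409, -0.5763, 0.2608]
tool_rot: [0.666, 0.746, 0.0, -0.0]
force: [0.1, 1.1, 0.1]
finger_gap: 0.702
gripper_force: 0.0
t: 4.22
tcp_pos: [0.5824, -0.0338, 0.2611]
tool_rot: [0.666, 0.746, -0.0, -0.0]
force: [0.2, -0.2, -0.2]
finger_gap: 0.697
gripper_force: 0.0
```

```bash
python3 -m handwheel '[[[0.7,0.8,0.4,0],[0.7,0.8,0.5,0],[0.68,0.77,0.5,0],[0,0,0.9,0],[0,0,0.9,0],[0,0,0.9,0],[0,0,0.9,0],[0,0,0.8,0],[0,0,0.7,0],[0,0,0.5,0],[0,0,0.4,0],[0,0,0,0]]]' && python3 - <<'E'
from h import *
p,d=snapshot("side");cv2.imwrite("pics/s1.png",cv2.resize(p[100:260,240:460,::-1],None,fx=3,fy=3))
print(sense()["tcp_pos"])
E
```

```text
t: 5.72
tcp_pos: [0.6347, 0.0237, 0.0756]
tool_rot: [0.666, 0.746, -0.0, -0.001]
force: [-0.2, 0.8, -0.8]
finger_gap: 0.701
gripper_force: 0.0
[0.6351 0.0237 0.0763]
```

View pics/s1.png

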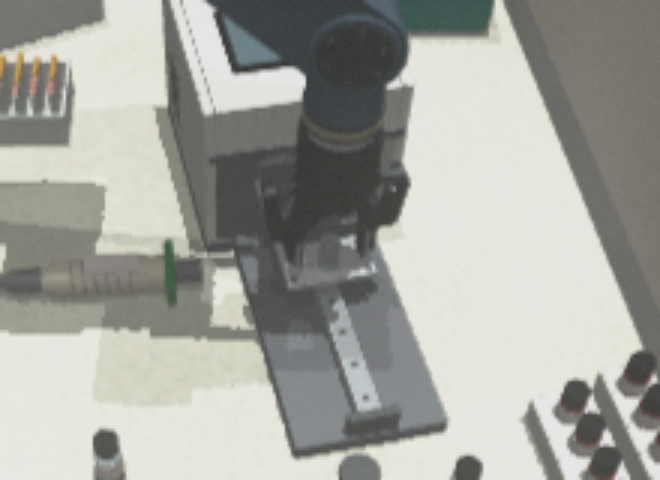

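The gripper straddles the knob (about pixel 330,235 in the crop) with the end stop visible at (372,420); closing now.

```bash
python3 -m handwheel '[[[0,0,0,0],[0,0,0,0],[0,0,0,0],[0,0,0,0],[0,0,0,0],[0,0,0,0]]]' 0 40 && python3 -m handwheel '[[[-0.2,0,0,0],[-0.5,0,0,0],[-0.5,0,0,0],[-0.5,0,0,0],[-0.5,0,0,0],[-0.5,0,0,0],[-0.5,0,0,0],[-0.5,0,0,0],[-0.5,0,0,0],[-0.5,0,0,0],[-0.4,0,0,0]]]'
```

```text
t: 6.52
tcp_pos: [0.6353, 0.0235, 0.0771]
tool_rot: [0.666, 0.746, 0.0, 0.0]
force: [-0.9, -0.3, 6.0]
finger_gap: 0.22
gripper_force: 39.3
t: 7.9
tcp_pos: [0.6494, -0.1021, 0.0771]
tool_rot: [0.666, 0.746, 0.001, -0.001]
force: [-0.3, 4.2, 6.3]
finger_gap: 0.217
gripper_force: 39.4
```

```bash
python3 -m handwheel '[[[-0.1,0,0,0],[-0.1,0,0,0],[0,0,0,0]]]'; python3 -m handwheel '[[[-0.1,0,0,0],[-0.1,0,0,0],[0,0,0,0]]]'
```

```text
t: 8.28
tcp_pos: [0.6497, -0.1046, 0.0771]
tool_rot: [0.666, 0.746, 0.002, -0.002]
force: [-0.8, 8.4, 7.4]
finger_gap: 0.22
gripper_force: 39.5
t: 8.65
tcp_pos: [0.6496, -0.1046, 0.077]
tool_rot: [0.667, 0.745, 0.004, -0.005]
force: [-0.5, 19.9, 9.6]
finger_gap: 0.218
gripper_force: 39.7
```

```bash
python3 -m handwheel '[[[0.2,0,0,0],[0,0,0,0],[0,0,0,0],[0,0,0,0],[0,0,-0.5,0],[0,0,-0.9,0],[0,0,-0.9,0],[0,0,-0.9,0],[0,0,-0.9,0],[0,0,-0.9,0],[0,0,-0.9,0],[0,0,-0.8,0],[0,0,-0.4,0]]]' 70 && python3 -m handwheel '[[[0,0,0,1],[0,0,0,1],[0,0,0,1],[0,0,0,1],[0,0,0,1],[0,0,0,1],[0,0,0,1],[0,0,0,1],[0,0,0,1],[0,0,0,1],[0,0,0,1],[0,0,0,1],[0,0,0,1],[0,0,0,1],[0,0,0,1]]]' && python3 -m handwheel '[[[-0.3,0.7,0,0],[-0.3,0.8,0,0],[-0.3,0.8,0,0],[-0.3,0.8,0,0],[-0.3,0.8,0,0],[-0.3,0.8,0,0],[-0.3,0.8,0,0],[-0.3,0.8,0,0],[-0.3,0.8,0,0],[-0.17,0.38,0,0],[0,0,0,0]]]'; python3 - <<'E'
from h import *
for n in("top","side"):
    p,d=snapshot(n); np.savez(f"{n}1.npz",p=p,d=d); cv2.imwrite(f"pics/{n}1.png",cv2.resize(p[90:290,230:480,::-1],None,fx=3,fy=3))
E
```

```text
t: 10.28
tcp_pos: [0.6506, -0.1084, 0.2561]
tool_rot: [0.666, 0.746, 0.001, 0.001]
force: [0.4, -0.0, -0.8]
finger_gap: 0.827
gripper_force: 0.0
t: 12.15
tcp_pos: [0.6496, -0.1081, 0.2536]
tool_rot: [0.999, 0.055, -0.0, -0.0]
force: [-0.9, 0.6, -0.8]
finger_gap: 0.822
gripper_force: 0.0
t: 13.52
tcp_pos: [0.5995, -0.3026, 0.2537]
tool_rot: [0.998, 0.056, -0.0, -0.0]
force: [-0.0, 0.3, -0.4]
finger_gap: 0.819
gripper_force: 0.0
```

View pics/side1.png

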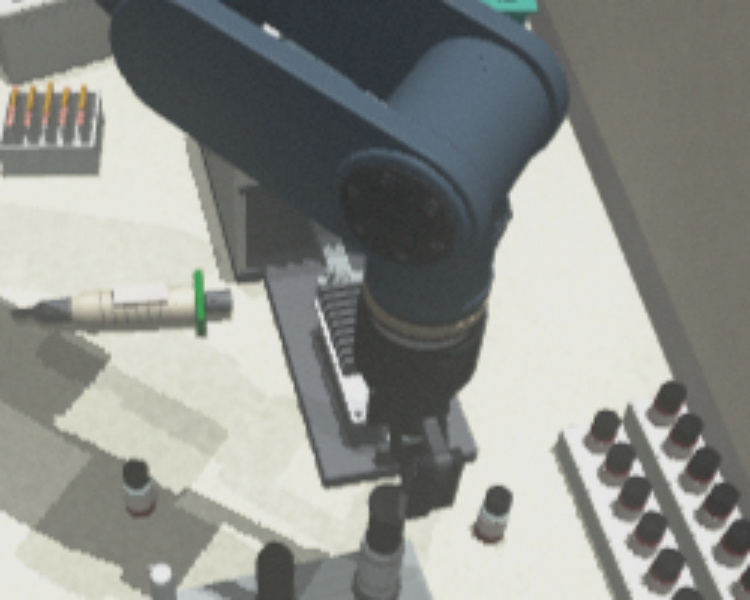

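Shuttle is drawn out (card holder at crop 345,350, knob 355,400); gun at (380,530) is below the fingers. Descend and grip.

```bash
python3 -m handwheel '[[[0.02,-0.16,0.3,0],[0,0,0.6,0],[0,0,0.7,0],[0,0,0.7,0],[0,0,0.7,0],[0,0,0.5,0],[0,0,0.25,0],[0,0,0,0]]]' && python3 -m handwheel '[[[0,0,0,0],[0,0,0,0],[0,0,0,0],[0,0,0,0],[0,0,0,0],[0,0,0,0]]]' 0 40 && python3 -m handwheel '[[[0,0,-0.3,0],[0,0,-0.5,0],[0,0,-0.5,0],[0,0,-0.5,0],[0,0,-0.4,0],[0,0,0,0]]]'; python3 - <<'E'
from h import *
for n in("top","side"):
    p,d=snapshot(n); np.savez(f"{n}2.npz",p=p,d=d); cv2.imwrite(f"pics/{n}2.png",cv2.resize(p[120:320,260:480,::-1],None,fx=3,fy=3))
E
```

```text
t: 14.62
tcp_pos: [0.5998, -0.2979, 0.1596]
tool_rot: [0.998, 0.056, -0.0, -0.0]
force: [0.4, 0.1, 0.1]
finger_gap: 0.818
gripper_force: 0.0
t: 15.38
tcp_pos: [0.6002, -0.2983, 0.1608]
tool_rot: [0.998, 0.057, 0.001, 0.001]
force: [-0.4, -0.3, 5.5]
finger_gap: 0.304
gripper_force: 38.9
t: 16.12
tcp_pos: [0.6004, -0.2983, 0.2166]
tool_rot: [0.998, 0.057, 0.001, 0.001]
force: [-0.1, 0.0, -4.0]
finger_gap: 0.305
gripper_force: 39.5
```

View pics/side2.png

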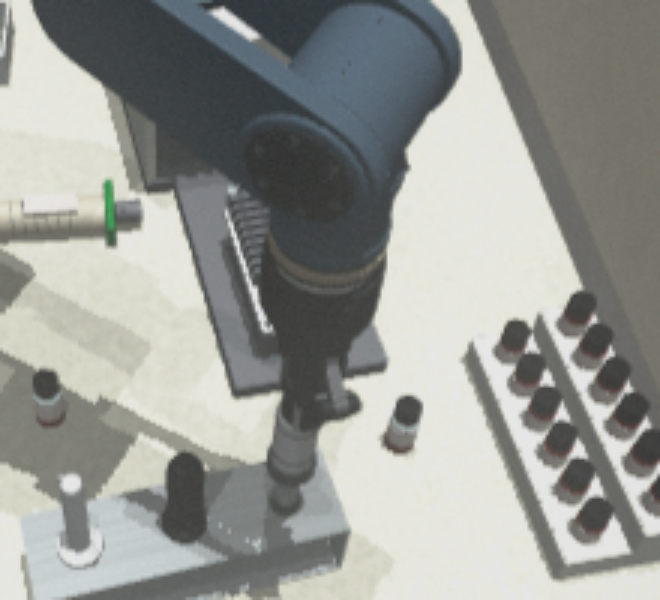

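Gun lifted; its coupler (crop 287,495) is still at the bore's rim. Swing the hand outward to tilt the gun in the pads.

```bash
python3 -m handwheel '[[[0,0,0,0],[0.1,0,0,0],[0.21,0,0.02,0],[0.21,0,0.02,0],[0.21,0,0.02,0],[0.21,0,0.02,0],[0.21,0,0.02,0],[0.21,0,0.02,0],[0.21,0,0.02,0],[0.21,0,0.02,0]]]' - 25 && python3 -m handwheel '[[[0.19,0,0.055,0],[0.19,0,0.055,0],[0.19,0,0.055,0],[0.19,0,0.055,0],[0.19,0,0.055,0],[0.19,0,0.055,0],[0.19,0,0.055,0],[0.1,0,0.055,0],[0,0,0,0]]]'; python3 - <<'E'
from h import *
for n in("top","side"):
    p,d=snapshot(n); np.savez(f"{n}3.npz",p=p,d=d); cv2.imwrite(f"pics/{n}3.png",cv2.resize(p[120:320,260:480,::-1],None,fx=3,fy=3))
E
```

```text
t: 17.48
tcp_pos: [0.6441, -0.2928, 0.2108]
tool_rot: [0.998, 0.057, -0.0, -0.0]
force: [-1.6, 0.2, -4.1]
finger_gap: 0.302
gripper_force: 40.2
t: 18.6
tcp_pos: [0.6798, -0.2888, 0.2]
tool_rot: [0.998, 0.057, 0.0, -0.0]
force: [-1.5, -0.2, -3.3]
finger_gap: 0.305
gripper_force: 41.8
```

View pics/side3.png

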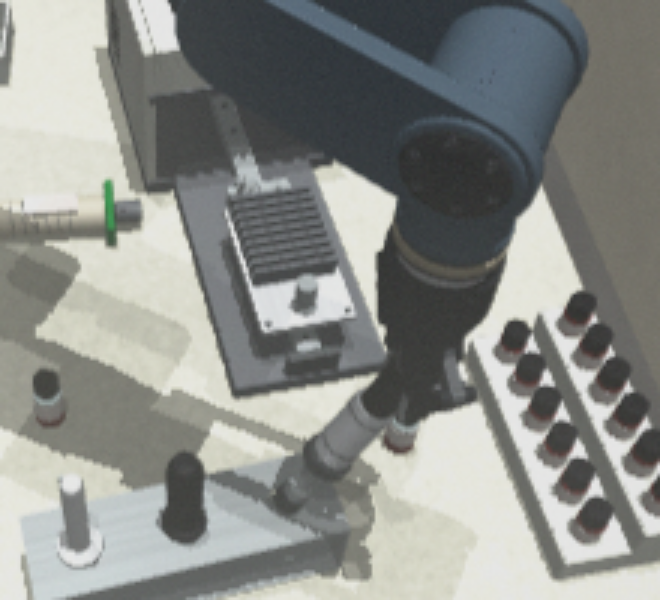

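The gun is now tilted about 0.5 rad in the pads, coupler at crop (290,490); shuttle knob at (307,290), nothing disturbed. Lift, turn half round, carry over.

```bash
python3 -m handwheel '[[[0,0,0,0],[0,0,0,0],[0.1,0,-0.2,0],[0.2,0,-0.4,0],[0.2,0,-0.5,0],[0,0,-0.7,0],[0,0,-0.8,0],[0,0,-0.8,0],[0,0,-0.6,0]]]' - 110 && python3 -m handwheel '[[[0,0,0,-1],[0,0,0,-1],[0,0,0,-1],[0,0,0,-1],[0,0,0,-1],[0,0,0,-1],[0,0,0,-1],[0,0,0,-1],[0,0,0,-1],[0,0,0,-1],[0,0,0,-1],[0,0,0,-1],[0,0,0,-1],[0,0,0,-1],[0,0,0,-1]]]' && python3 -m handwheel '[[[0,0,0,-1],[0,0,0,-1],[0,0,0,-1],[0,0,0,-1],[0,0,0,-1],[0,0,0,-1],[0,0,0,-1],[0,0,0,-1],[0,0,0,-1],[0,0,0,-1],[0,0,0,-1],[0,0,0,-1],[0,0,0,-1],[0,0,0,-1],[0,0,0,-1]]]' && python3 -m handwheel '[[[0.28,0.5,0,0],[0.28,0.8,0,0],[0.28,0.8,0,0],[0.28,0.8,0,0],[0.28,0.8,0,0],[0.28,0.8,0,0],[0.28,0.8,0,0],[0.28,0.8,0,0],[0.28,0.8,0,0],[0.28,0.8,0,0],[0.28,0.8,0,0],[0.28,0.8,0,0],[0.28,0.8,0,0],[0.28,0.8,0,0],[0.28,0.8,0,0],[0.28,0.8,0,0],[0.1,0.8,0,0],[0,0.4,0,0],[0,0,0,0]]]'; python3 - <<'E'
from h import *
for n in("top","side"):
    p,d=snapshot(n); np.savez(f"{n}4.npz",p=p,d=d)
    if n=="side":cv2.imwrite(f"pics/{n}4.png",cv2.resize(p[60:260,240:460,::-1],None,fx=3,fy=3))
E
```

```text
t: 19.82
tcp_pos: [0.6927, -0.2876, 0.3028]
tool_rot: [0.998, 0.057, 0.002, 0.001]
force: [0.8, 1.0, -4.4]
finger_gap: 0.291
gripper_force: 105.2
t: 21.7
tcp_pos: [0.6919, -0.2871, 0.3006]
tool_rot: [0.665, 0.747, 0.0, -0.0]
force: [-0.2, 0.2, -4.9]
finger_gap: 0.29
gripper_force: 105.0
t: 23.58
tcp_pos: [0.6917, -0.2873, 0.3006]
tool_rot: [-0.058, 0.998, 0.0, -0.0]
force: [0.5, 0.5, -5.7]
finger_gap: 0.294
gripper_force: 105.0
t: 25.95
tcp_pos: [0.5398, 0.0407, 0.3001]
tool_rot: [-0.057, 0.998, -0.0, 0.0]
force: [-0.6, -0.1, -5.3]
finger_gap: 0.292
gripper_force: 105.2
```

View pics/side4.png

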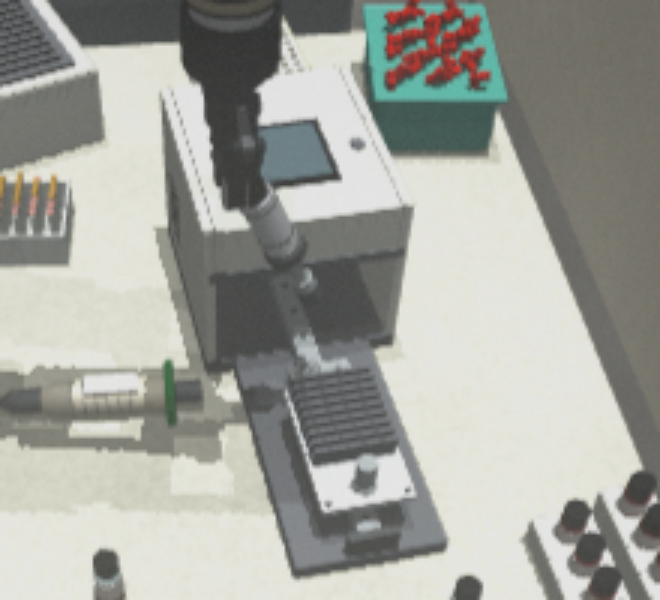

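```bash
cat > fit.py <<'E'
from h import *
from scipy.optimize import least_squares
a=np.deg2rad(6.5);xr=np.array([np.cos(a),np.sin(a),0]);yr=np.array([-np.sin(a),np.cos(a),0]);zz=np.array([0,0,1.])
R=np.stack([xr,yr,zz])
def fit(tag,tcp,th0=.5):
    G=np.array(tcp)+[0,0,.019]
    out={}
    Q={}
    for n in("top","side"):
        W=cloud(n,np.load(n+tag+".npz")["d"]).reshape(-1,3); W=W[np.isfinite(W[:,0])]
        Q[n]=(W-G)@R.T
    for name in("top","side"):
        q=Q[name]
        def ax(p):return np.array([-np.sin(p[0]),np.sin(p[1]),np.cos(p[0])])/np.linalg.norm([-np.sin(p[0]),np.sin(p[1]),np.cos(p[0])])
        p=np.array([th0,0,0,0])
        for it in range(4):
            def sd(p,q):
                u=ax(p);o=np.array([p[2],p[3],0]);s=(q-o)@u;return s,np.linalg.norm((q-o)-np.outer(s,u),axis=1)
            s,d=sd(p,q); m=(s>-.088)&(s<-.034)&(d<(.026 if it==0 else .0195))
            p=least_squares(lambda p:sd(p,q[m])[1]-.0165,p,loss="soft_l1",f_scale=.001).x
        s,d=sd(p,q);mm=(d<.022)&(s<-.034)&(s>-.19)
        h=[(round(b,3),int(((s[mm]>b)&(s[mm]<b+.008)).sum()),round(float(np.percentile(d[mm&(s>b)&(s<b+.008)],50)),4) if (mm&(s>b)&(s<b+.008)).sum()>3 else None) for b in np.arange(-.186,-.034,.008)]
        print(name,"n",m.sum(),"tilt",p[0],"side",p[1],"off",p[2:],"rms",np.std(d[m]-.0165)); print(h, "smin",s[mm].min())
if __name__=="__main__":
    fit("4",sense()["tcp_pos"])
    for z in(.0484,.0503): print([proj(n,[.6323,z,.081]) for n in("side","top")])
    for n in("top","side"):
        W=cloud(n,np.load(n+"4.npz")["d"]); q=(W-[.6323,.0494,.081])@R.T
        m=(np.abs(q[...,0])<.025)&(np.abs(q[...,1])<.02)&(q[...,2]>-.02)&(q[...,2]<.012)
        v,u=np.nonzero(m)
        b=q[m]; t=b[b[:,2]>-.006]; print(n,len(b),"ball pts",len(t),t.mean(0) if len(t) else"", t.min(0) if len(t) else"",t.max(0) if len(t) else "")
        for r in b[np.argsort(-b[:,2])][:14]: print(r)
        k=(W-[.6497,-.1046,.104])@R.T; mk=(np.abs(k)[...,:2].max(-1)<.02)&(np.abs(k[...,2])<.006); print("knob",mk.sum(),k[mk].mean(0))
E
python3 fit.py
```

```text
top n 0 tilt 0.5 side 0.0 off [0. 0.] rms nan
  ret = _var(a, axis=axis, dtype=dtype, out=out, ddof=ddof,
  arrmean = um.true_divide(arrmean, div, out=arrmean,
  ret = ret.dtype.type(ret / rcount)
Traceback (most recent call last):
  File "fit.py", line 25, in <module>
    fit("4",sense()["tcp_pos"])
    ~~~^^^^^^^^^^^^^^^^^^^^^^^^
  File "fit.py", line 23, in fit
    print(name,"n",m.sum(),"tilt",p[0],"side",p[1],"off",p[2:],"rms",np.std(d[m]-.0165)); print(h, "smin",s[mm].min())
                                                                                                          ~~~~~~~~~^^
ValueError: zero-size array to reduction operation minimum which has no identity
```

Top is occluded by the arm; use the side camera for the gun.

```bash
sed -i 's/for name in("top","side"):/for name in("side",):/' fit.py; python3 fit.py
```

```text
side n 195 tilt 0.4196926274938016 side -0.011964978561712244 off [ 0.0106 -0.0003] rms 0.0011666752922375244
[(np.float64(-0.186), 0, None), (np.float64(-0.178), 0, None), (np.float64(-0.17), 8, 0.0116), (np.float64(-0.162), 16, 0.0118), (np.float64(-0.154), 18, 0.0113), (np.float64(-0.146), 25, 0.0097), (np.float64(-0.138), 13, 0.0074), (np.float64(-0.13), 9, 0.0071), (np.float64(-0.122), 8, 0.0065), (np.float64(-0.114), 0, None), (np.float64(-0.106), 10, 0.0195), (np.float64(-0.098), 39, 0.0189), (np.float64(-0.09), 41, 0.017), (np.float64(-0.082), 24, 0.0164), (np.float64(-0.074), 31, 0.0167), (np.float64(-0.066), 26, 0.0163), (np.float64(-0.058), 28, 0.0164), (np.float64(-0.05), 30, 0.0165), (np.float64(-0.042), 31, 0.0163)] smin -0.16635670197568142
[(np.float64(346.9041157358476), np.float64(179.1477411114701)), (np.float64(294.8024439829511), np.float64(163.04063998925113))]
[(np.float64(346.8105153688583), np.float64(178.6831117313311)), (np.float64(294.1962978240882), np.float64(163.05363372934957))]
top 0 ball pts 0   
knob 33 [-0.0001  0.0025 -0.0002]
side 32 ball pts 7 [-0.0214 -0.0023  0.0012] [-0.0245 -0.005  -0.0051] [-0.0182  0.0001  0.0052]
[-0.0245 -0.0001  0.0052]
[-0.0213  0.0001  0.0043]
[-0.022  -0.0028  0.0032]
[-0.0223 -0.0045  0.0006]
[-0.0194 -0.005   0.0005]
[-0.0182 -0.0004 -0.0003]
[-0.0218 -0.0034 -0.0051]
[-0.0182 -0.0021 -0.0073]
[-0.0192 -0.006  -0.0074]
[-0.0142  0.0016 -0.0078]
[-0.0121 -0.0026 -0.0081]
[-0.015  -0.0018 -0.0084]
[-0.0128 -0.0055 -0.0094]
[-0.0066  0.0062 -0.0099]
knob 43 [-0.0005 -0.0012 -0.0005]
```

```bash
cat > nip.py <<'E'
from h import *
from fit import R
from scipy.optimize import least_squares
A=[]
O=np.array([.6323,.0494,.081])
for t in"1234":
  for n in("top","side"):
    W=cloud(n,np.load(n+t+".npz")["d"]); q=(W-O)@R.T
    m=(q[...,0]>-.035)&(q[...,0]<-.01)&(np.abs(q[...,1])<.012)&(q[...,2]>-.0045)&(q[...,2]<.010)
    b=q[m]; v,u=np.nonzero(m)
    if len(b)>3: 
        c=least_squares(lambda c:np.linalg.norm(b-c,axis=1)-.0055,[-.021,0,-.0015],loss="soft_l1",f_scale=.0007).x
        print(t,n,len(b),"mean",b.mean(0),"sphere",c,"px",u.mean(),v.mean())
        A.append((n,b))
for nn in("top","side"):
    b=np.vstack([b for n,b in A if n==nn]); r=least_squares(lambda c:np.linalg.norm(b-c,axis=1)-.0055,[-.021,0,-.0015],loss="soft_l1",f_scale=.0007); print(nn,r.x,np.std(r.fun))
E
python3 nip.py
python3 - <<'E'
import numpy as np,cv2
a=np.load("side4.npz")["p"][155:200,315:375,::-1]; b=np.load("top3.npz")["p"][140:185,265:325,::-1]
cv2.imwrite("pics/nip.png",np.hstack([cv2.resize(x,None,fx=6,fy=6,interpolation=cv2.INTER_CUBIC) for x in(a,b)]))
E
```

```text
1 top 9 mean [-0.0227  0.0011  0.0017] sphere [-0.0229  0.0027 -0.0012] px 295.0 170.11111111111111
1 side 11 mean [-0.0238 -0.0023  0.0026] sphere [-0.0229  0.0004  0.001 ] px 339.3636363636364 180.0909090909091
2 top 8 mean [-0.0243  0.0012  0.0036] sphere [-0.0268  0.0007 -0.0001] px 295.0 170.5
3 side 12 mean [-0.0233 -0.0021  0.0016] sphere [-0.0235 -0.001  -0.0003] px 339.5 180.25
4 side 11 mean [-0.0236 -0.0017  0.002 ] sphere [-0.0234  0.0002 -0.0005] px 339.3636363636364 180.0909090909091
top [-0.0233  0.0022 -0.0012] 0.0019094745238390112
side [-0.0232 -0.0001  0.0001] 0.0010300909993913375
```

View pics/nip.png

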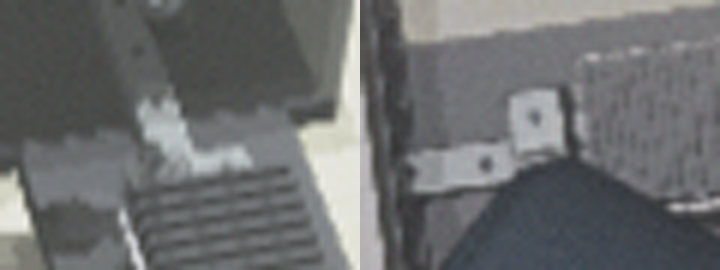

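The left crop shows the pale nipple block at ~(165,130) → side px (342,177); right the shuttle's rear tab at (535,115). The nipple sits 23 mm robot-side of the rail line. Refit the gun's axis with barrel and coupler together.

```bash
cat > fit2.py <<'E'
from h import *
from fit import R
from scipy.optimize import least_squares
N=np.array([-.0232,0.,.0])+0  # nipple rel. O in reader frame (side camera)
O=np.array([.6323,.0494,.081]); n0=np.array([-np.sin(.5),0,np.cos(.5)])
def fit2(tag,tcp,th=.44,off=.01,M=-.167):
    G=np.array(tcp)+[0,0,.019]
    W=cloud("side",np.load("side"+tag+".npz")["d"]).reshape(-1,3);q=(W[np.isfinite(W[:,0])]-G)@R.T
    def ax(p):
        u=np.array([-np.sin(p[0]),np.sin(p[1]),np.cos(p[0])]);return u/np.linalg.norm(u)
    def sd(p,q):
        o=np.array([p[2],p[3],0]);u=ax(p);s=(q-o)@u;return s,np.linalg.norm(q-o-np.outer(s,u),axis=1)
    p=np.array([th,0,off,0])
    for it in range(5):
        s,d=sd(p,q);lim=.005 if it<2 else .003
        m=(s>M+.081)&(s<M+.135)&(abs(d-.0165)<lim); k=(s>M+.002)&(s<M+.02)&(abs(d-.0125)<lim)
        f=lambda p:np.r_[sd(p,q[m])[1]-.0165,sd(p,q[k])[1]-.0125]
        r=least_squares(f,p,loss="soft_l1",f_scale=.001);p=r.x
    s,d=sd(p,q); e=s[(d<.0145)&(s>M-.02)&(s<M+.02)]
    cap=s[(d>.0178)&(d<.021)&(s>M+.055)&(s<M+.085)]
    print("n",m.sum(),k.sum(),"tilt",p[0],"side",p[1],"off",p[2:],"rms",np.std(r.fun),"mouth",np.sort(e)[:4],"cap s",np.percentile(cap,[3,97]))
    u=ax(p);c=(np.array([p[2],p[3],0])+u*(M+.010)); cw=R@(G-O)+c
    print("coupler seat rel nipple (xr,yr,z):",cw-N,"angle to nipple axis",np.arccos(u@n0))
    e=cw-N; print("  along nipple axis",e@n0," across x",e@np.array([np.cos(.5),0,np.sin(.5)])," y",e[1])
    print("tool units to seat: x %.2f y %.2f z %.2f"%((cw-N)[0]/.025,-(cw-N)[1]/.025,(cw-N)[2]/.025))
if __name__=="__main__":
    import sys; s=sense(); fit2(sys.argv[1],s["tcp_pos"])
E
python3 fit2.py 4
```

```text
n 190 37 tilt 0.4146731915137788 side -0.0195883095307304 off [ 0.0109 -0.0008] rms 0.001116447300900902 mouth [-0.1661 -0.1648 -0.1645 -0.1644] cap s [-0.0995 -0.0872]
coupler seat rel nipple (xr,yr,z): [0.0046 0.003  0.0944] angle to nipple axis 0.08754020576760785
  along nipple axis 0.08065803884638884  across x 0.04930412078075678  y 0.003025598578695119
tool units to seat: x 0.18 y -0.12 z 3.78
```

```bash
python3 -m handwheel '[[[0.19,-0.03,0.5,0],[0.19,-0.03,0.6,0],[0.19,-0.03,0.6,0],[0.19,-0.03,0.6,0],[0,0,0.42,0],[0,0,0,0],[0,0,0,0]]]'; python3 - <<'E'
from h import *
p,d=snapshot("side"); np.savez("side5.npz",p=p,d=d)
E
python3 fit2.py 5
```

```text
t: 26.92
tcp_pos: [0.5217, 0.0346, 0.2324]
tool_rot: [-0.056, 0.998, -0.0, 0.001]
force: [-0.1, -0.4, -4.6]
finger_gap: 0.292
gripper_force: 105.2
n 165 33 tilt 0.42189182331298675 side -0.009581594880462438 off [ 0.0101 -0.0006] rms 0.001098867182223967 mouth [-0.1867 -0.186  -0.1841 -0.184 ] cap s [-0.1019 -0.0872]
coupler seat rel nipple (xr,yr,z): [-0.0138 -0.0012  0.0274] angle to nipple axis 0.07869243316099263
  along nipple axis 0.030662147784821122  across x 0.0009789616057193935  y -0.0011631819617060274
tool units to seat: x -0.55 y 0.05 z 1.10
```

```bash
python3 -m handwheel '[[[-0.1,0.02,0.19,0],[-0.1,0.02,0.19,0],[-0.1,0.01,0.19,0],[-0.11,0,0.19,0],[0,0,0,0],[0,0,0,0]]]'; python3 - <<'E'
from h import *
p,d=snapshot("side"); np.savez("side6.npz",p=p,d=d)
E
python3 fit2.py 6
```

```text
t: 27.72
tcp_pos: [0.5313, 0.0374, 0.2131]
tool_rot: [-0.057, 0.998, 0.0, 0.0]
force: [-0.0, 1.4, -3.8]
finger_gap: 0.292
gripper_force: 105.5
n 158 30 tilt 0.4177922067750719 side -0.014085081853211537 off [ 0.0109 -0.0004] rms 0.001097220370578906 mouth [-0.1869 -0.1866 -0.1857 -0.1856] cap s [-0.1025 -0.0833]
coupler seat rel nipple (xr,yr,z): [-0.004   0.0013  0.0077] angle to nipple axis 0.08340278421566219
  along nipple axis 0.008663018543880702  across x 0.00015525276080007077  y 0.0012931201057819661
tool units to seat: x -0.16 y -0.05 z 0.31
```

```bash
python3 -m handwheel '[[[-0.03,-0.02,0.05,0],[-0.03,-0.02,0.05,0],[0,0,0,0]]]'; python3 -m handwheel '[[[0,0,0,0],[0.1,0,0.045,0],[0.1,0,0.045,0],[0.1,0,0.045,0],[0.1,0,0.045,0],[0.1,0,0.045,0],[0.1,0,0.04,0],[0,0,0,0]]]' - 25; python3 - <<'E'
from h import *
p,d=snapshot("side"); np.savez("side7.npz",p=p,d=d)
E
python3 fit2.py 7
```

```text
t: 28.15
tcp_pos: [0.5323, 0.0367, 0.2112]
tool_rot: [-0.057, 0.998, 0.0, -0.0]
force: [-4.0, 2.7, 4.9]
finger_gap: 0.291
gripper_force: 105.8
t: 29.15
tcp_pos: [0.5188, 0.0344, 0.2043]
tool_rot: [-0.056, 0.998, -0.0, 0.001]
force: [1.8, 2.9, 2.6]
finger_gap: 0.291
gripper_force: 104.4
n 154 33 tilt 0.4943091155799666 side -0.01635619717355235 off [ 0.0124 -0.0005] rms 0.0010646143420974137 mouth [-0.1848 -0.1839 -0.1836 -0.183 ] cap s [-0.1007 -0.085 ]
coupler seat rel nipple (xr,yr,z): [-0.0045  0.0001  0.0042] angle to nipple axis 0.01731579953552664
  along nipple axis 0.005816390638434749  across x -0.0019311424750900297  y 9.043988137254688e-05
tool units to seat: x -0.18 y -0.00 z 0.17
```

```bash
python3 -m handwheel '[[[-0.06,0.04,-0.03,0],[0,0,0,0],[-0.04,0,0.07,0],[-0.04,0,0.07,0],[0,0,0,0]]]' - 120; python3 -m handwheel '[[[-0.04,0,0.07,0],[-0.04,0,0.07,0],[0,0,0,0]]]'
```

```text
t: 29.82
tcp_pos: [0.5224, 0.0361, 0.2]
tool_rot: [-0.056, 0.998, 0.0, 0.001]
force: [7.6, 1.5, -8.5]
finger_gap: 0.292
gripper_force: 112.9
t: 30.2
tcp_pos: [0.5233, 0.0363, 0.1975]
tool_rot: [-0.056, 0.998, -0.0, 0.0]
force: [2.9, 0.4, -0.4]
finger_gap: 0.291
gripper_force: 112.9
```

```bash
python3 -m handwheel '[[[-0.04,0,0.07,0],[-0.04,0,0.07,0],[0,0,0,0]]]'; python3 -m handwheel '[[[-0.05,0,0.09,0],[-0.05,0,0.09,0],[0,0,0,0]]]'; python3 - <<'E'
from h import *
p,d=snapshot("side"); np.savez("side8.npz",p=p,d=d)
cv2.imwrite("pics/side8.png",cv2.resize(p[90:220,260:420,::-1],None,fx=4,fy=4))
E
python3 fit2.py 8
```

```text
t: 30.58
tcp_pos: [0.5246, 0.0364, 0.1949]
tool_rot: [-0.057, 0.998, -0.0, -0.0]
force: [-0.1, 0.7, 8.9]
finger_gap: 0.289
gripper_force: 112.7
t: 30.95
tcp_pos: [0.5269, 0.0367, 0.1907]
tool_rot: [-0.057, 0.998, -0.0, -0.001]
force: [-2.5, 0.1, 10.4]
finger_gap: 0.295
gripper_force: 112.8
n 150 25 tilt 0.48418900163273265 side -0.0193480603192047 off [ 0.0127 -0.001 ] rms 0.001102663655850573 mouth [-0.1771 -0.1741 -0.1713 -0.1674] cap s [-0.1    -0.0838]
coupler seat rel nipple (xr,yr,z): [ 0.0028  0.0014 -0.0102] angle to nipple axis 0.02498327120722766
  along nipple axis -0.010288087912737925  across x -0.0024396978928792855  y 0.0013965763471759061
tool units to seat: x 0.11 y -0.06 z -0.41
```

View pics/side8.png

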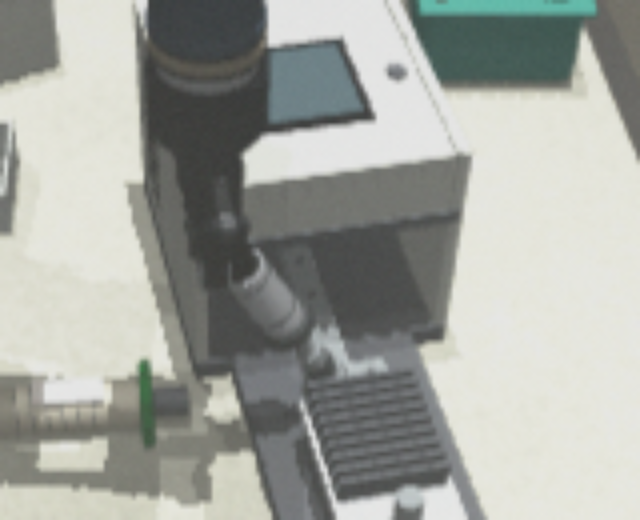

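Coupler (crop ~310,350) is on the nipple, with the cap closed up to it; axial force ≈14 N, so near full stroke. A little more, to the stop.

```bash
python3 -m handwheel '[[[-0.02,0,0.035,0],[-0.02,0,0.035,0],[0,0,0,0],[0,0,0,0]]]'; python3 -m handwheel '[[[0,0,0,0],[0,0,0,0],[0,0,0,0],[0,0,0,0]]]'
```

```text
t: 31.5
tcp_pos: [0.5277, 0.0368, 0.1892]
tool_rot: [-0.057, 0.998, -0.0, -0.001]
force: [-2.4, 0.2, 10.9]
finger_gap: 0.294
gripper_force: 112.8
t: 32.0
tcp_pos: [0.5277, 0.0368, 0.1892]
tool_rot: [-0.057, 0.998, -0.0, -0.001]
force: [-2.8, 0.9, 10.3]
finger_gap: 0.291
gripper_force: 112.8
```

```bash
python3 -m handwheel '[[[-0.02,0,0.035,0],[-0.02,0,0.035,0],[0,0,0,0],[0,0,0,0]]]'; python3 - <<'E'
from h import *
p,d=snapshot("side"); np.savez("side9.npz",p=p,d=d)
E
python3 fit2.py 9
```

```text
t: 32.5
tcp_pos: [0.5282, 0.0369, 0.1882]
tool_rot: [-0.057, 0.998, -0.0, -0.001]
force: [-4.2, -0.1, 15.5]
finger_gap: 0.292
gripper_force: 113.2
n 151 17 tilt 0.47815755378601377 side -0.017036279246624143 off [ 0.0133 -0.0009] rms 0.0011928231114629278 mouth [-0.1695 -0.1637 -0.1632 -0.1631] cap s [-0.1001 -0.0835]
coupler seat rel nipple (xr,yr,z): [ 0.0038  0.0012 -0.0132] angle to nipple axis 0.02769831962642774
  along nipple axis -0.013438706036974722  across x -0.0030100617813134554  y 0.0011566072496649762
tool units to seat: x 0.15 y -0.05 z -0.53
```

```bash
python3 -m handwheel '[[[0,0,0,0],[0,0,0,0],[0,0,0,0],[0,0,0,0]]]'; python3 - <<'E'
from h import *
from fit import R
W=cloud("side",np.load("side9.npz")["d"]);k=(W-[.6497,-.1046,.104])@R.T; mk=(np.abs(k)[...,:2].max(-1)<.02)&(np.abs(k[...,2])<.006); print("knob",mk.sum(),k[mk].mean(0))
if abs(k[mk].mean(0)[1])<.004: print(sign_off())
E
```

```text
t: 33.05
tcp_pos: [0.5282, 0.0369, 0.1882]
tool_rot: [-0.057, 0.998, -0.0, -0.001]
force: [-5.7, 0.3, 16.2]
finger_gap: 0.293
gripper_force: 113.2
knob 43 [-0.0006 -0.001  -0.0008]
the job is handed in; nothing more can be done
None
```

I handed the job in at about 33 s of the 61 s allowed: the shuttle is out at its end stop, the coupler is on the nipple about 0.03 rad off its axis, and the gun is held at about 113 N. A rise in push force to about 20 N suggests the pump is at the end of its stroke, but I could not measure the stroke directly. The judging call returned no verdict; I saw nothing disturbed in the views I took, but did not re-measure the other items.

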